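# Open the arbor case and stand the arbor in its stand

### The job

Push the lid of the black case on the bench right over past its balance point so that it stays open by itself. Then lift out the arbor with the plain slim stem and gently stand it upright, taper down and fully home (do not drop it in), in the one of the three stands whose tapered bore fits it, and let go. Leave the lid open, the other arbor in its nest, and everything else on the bench where it is.

Things in the scene. Friction and masses are not known exactly. Their poses are not given: they have to be found in the camera images.
- lid (a joint): opening angle of the case's hinged lid in rad: 0 shut, 1.95 lying back against its stop. The hinge runs freely and the lid weighs about 0.35 kg: below about 1.2 rad it falls shut, beyond that it falls open and stays there by its own weight
- lid_hinge (a point): middle of the lid's hinge line, on the far upper rim of the case's base, 60 mm above the table. Turns with the lid: y is the hinge line (level, along the case's 210 mm side); with the lid shut, x is level and points from the case's front to its hinge, roughly away from the robot, and z is up
- lid_tab (a point): middle of the front lower edge of the thumb tab, a level plate 80 mm wide, 5 mm thick, sticking out 24 mm from the front of the lid's lower rim. Shut, it is 154 mm from the hinge line and 61 mm above the table, with free air below: closed fingers tipped forward can lift it from below. Turns with the lid, whose edge is about 210 mm up when open
- case_floor (a point): centre of the underside of the black clamshell case, fixed to the table: 130 mm front to back (x, towards the hinge), 210 mm wide (y), z up; base 60 mm tall, walls 5 mm, lid another 48 mm deep. Inside, 50 mm either side of the middle, two slanted nests each hold a steel arbor; which is left or right varies
- arbor_mid (a point): half-way point of the arbor to move, 47 mm from either end. 94 mm long, 0.35 kg: tapered shank 45 mm long (16 to 29 mm across), dark flange 40 mm across, 7 mm thick, then a plain slim stem 24 mm across, 42 mm long. z runs along its axis, small end to stem. Nested, it leans 0.663 rad (38 degrees) from upright, stem up and towards the hinge, small end 22 mm above the table
- arbor_stem (a point): where to grip the same arbor: on its axis 33 mm along +z from its half-way point, on the 24 mm round stem, 28 mm beyond the flange's upper face and 14 mm from the stem's end. Nested it is about 85 mm above the table, above the case's base walls; nothing clamps the arbor and it lifts straight up
- disc_arbor_mid (a point): the same point (47 mm from the small end) of the other arbor in the case: the same shank and flange but, in place of the slim stem, a broad disc head 41 mm across and 14 mm thick. It stays where it is
- stand_mouth (a point): centre of the mouth, at the rim 60 mm above the table, of the matching stand: an upright aluminium bush, fixed, on a dark foot 68 mm across. The bore tapers like the shank, 31 mm across at the mouth; rim 43 mm outside. With the arbor home its flange rests on the rim, its half-way point 2 mm above the rim. Of three like stands, the one with the middle-sized bore
- stand_small_mouth (a point): mouth centre of a like stand with too narrow a bore, 21 mm across at the mouth
- stand_big_mouth (a point): mouth centre of a like stand with too wide a bore, 45 mm across at the mouth
- bottle: white bottle, 52 mm across, 130 mm tall, standing; a bystander; origin at the centre of its underside
- wrench: open spanner lying flat on the table; a bystander
- driver: screwdriver lying on the table; a bystander
- ring_gauge: steel ring 54 mm across, 18 mm high, lying flat; a bystander
- pot: open grey plastic pot, 68 mm across, 70 mm tall, standing; a bystander
- die_block: steel block 70 x 50 x 30 mm lying flat; a bystander
Mind the look-alikes: they are no part of the job. Leave any yellow look-alike of the part that bears stand_mouth alone.

How it is judged:
By the outcome, as a careful person would: the job done as asked, in the order asked, and still so for the second after the job is handed in, with the robot touching nothing.
It also fails if it takes over 61 s, if anything falls off the work surface, if the arm or the gripper's body presses on something with over 40 N, if the wrist force passes 120 N, or if a joint passes its speed limit or range.

### The arm

A 6-joint arm with a two-finger parallel gripper is mounted at the origin on the work surface. World frame = base frame: x ahead of the robot, y to its left, z up, the work surface at z = 0. Lengths are in m, angles in rad, forces in N, time in s.
With the tool pointing down it reaches from about 0.35 to 0.975 m from the base axis. Payload 7.1 kg.
Tool frame: the origin (TCP) lies between the finger pads; the fingertips stand 8 mm ahead of it and the grasp point (between the pads) lies 11 mm behind it; z points along the fingers, y is the line along which they close (so a half turn about z gives the same grasp; the last joint's range is limited). The gripper opens to 88 mm and grips with 3 to 60 N. Pads are 20 mm wide; open, the fingers measure 115 mm over their backs; the gripper's body (75 mm by 178 mm) begins 61 mm behind the grasp point.
Start: joints at [-1.351, 0.423, 1.63, -0, 1.089, -0.019], TCP at [0.148, -0.607, 0.231] pointing down, gripper open.
Joint ranges: [-3, 3], [-0.9, 2.11], [0.09, 2.58], [-1.31, 4.45], [0.11, 2.69], [-2.54, 2.54]. Speed limits (rad/s): [2.39, 2.39, 3.01, 3.14, 3.14, 3.14].

### API

Orientations are given as a unit quaternion [x, y, z, w].
In Python, from plant import manip, eyes gives the robot as it stands.
- The arm moves only by the shell command python3 -m jog 'ROWS' [FORCE]. ROWS is JSON, one flat list of numbers, 7 for each row, row after row: the turn, a rotation vector about the world's x, y, z in units of 2 pi rad (1.0 is 2 pi rad), then the shift along the world's x, y, z in units of 500 mm (1.0 is 500 mm), then the closure, from -1 (fully open) to 1 (shut), so that 0 is half open. In form: [rx, ry, rz, tx, ty, tz, jaw, rx, ry, rz, tx, ty, tz, jaw, ...]. A call has exactly 10 rows; each row is the pose to reach, as a shift and turn from the pose commanded when the call began, turning the shorter way round; what a row does not reach only later rows make up. A row lasts 1/10 s, in which the tool goes at most 50 mm and 8.59 degrees, less where a joint would pass 70% of its speed; a pose out of reach is approached as far as the arm can. A call with a number of a shift or a turn outside -1 to 1 is refused whole. A call with a gripper value outside its range is refused whole. The fingers move at their own pace and stop on an object; FORCE is the grip in N (left out, the last holds). Time passes only in rows, so rows that repeat a pose let the fingers close, or fill a call up. It gives the time, the measured TCP pose, the force, the opening and the grip force at its end, in the units of the state.
- manip.observe(): the state, without advancing time (a new reading comes with each control period).
- eyes.capture(name): name is "scene" or "top"; returns a dict with "frame" (400x640x3 uint8, blue, green, red), "fx", "fy", "cx", "cy" (pixels), "dist_coeffs" ([k1, k2, p1, p2, k3] as OpenCV has them; the pictures are not rectified), "R" (3x3) and "t" (3): a world point X has camera coordinates R X + t. Camera axes: x right, y down, z forward; pixel columns grow to the right and rows downward; lengths in m; the calibration is good to about 2 mm. A picture is of the moment at which its call begins. There is no depth.
- manip.finish_job(): hands the job in; it is judged then, once.
The state is a dict: "clock": time; "joint_pos": joint angles; "qvel": joint speeds; "joint_efforts": joint torques, N m; "tool_pos": TCP position; "eef_rot": TCP orientation; "ft_force": force on the tool from outside, world axes, zero at the start; "ft_torque": the same for the moment, N m; "gripper_width": finger opening in m; "gripper_force": force on a finger pad.
Only numpy, scipy, OpenCV 4.12 (cv2) and the standard library are available. Lean on these libraries where they do the work, as an engineer would, in place of code of your own. Each camera call takes 0.05 s, during which the arm holds its last target. There are 200 camera calls.

## Working session

There is one attempt and no reset: what is moved stays moved. The work goes in short steps, Python scripts to look and compute and a shell command to move; the robot and the scene stay as the last step left them, time stands still between calls to the robot, and variables do not carry over. Pictures are saved under pics/ and viewed, at most 10 in all, crops included, and the job is handed in when it is done.

```bash
ls; mkdir -p pics; python3 - <<'E'
from plant import manip, eyes
import cv2,pickle
for n in("scene","top"):
    c=eyes.capture(n); cv2.imwrite(f"pics/{n}0.png",c["frame"]); pickle.dump(c,open(f"pics/{n}0.pkl","wb"))
    print(n,c["fx"],c["cx"],c["cy"],c["dist_coeffs"],-c["R"].T@c["t"])
print(manip.observe())
E
```

```text
pics
scene 433.59155330165953 317.1548827468716 198.94578546304461 [-0.02764918  0.          0.          0.          0.        ] [1.00960558 0.45240333 0.94147966]
top 390.15831569891856 315.1952961835096 203.98241837256487 [-0.01888039  0.          0.          0.          0.        ] [0.40910758 0.03907424 1.16241748]
{'clock': 0.1, 'joint_pos': array([-1.35102198e+00,  4.23754310e-01,  1.63058998e+00, -1.49580059e-05,
        1.08861673e+00, -1.89739304e-02]), 'qvel': array([ 0.00140379, -0.00219431, -0.00244098,  0.00076333,  0.00011878,
        0.00103405]), 'joint_efforts': array([-4.32059278e-04, -5.45616210e+01, -2.74323589e+01,  6.45234645e-02,
        1.88484555e-02, -3.70987584e-05]), 'tool_pos': array([ 0.14773515, -0.60678861,  0.22999501]), 'eef_rot': array([ 9.92882719e-01,  1.19094244e-01, -7.51675084e-05, -6.80075367e-04]), 'ft_force': array([ 0.39403324,  0.06204212, -0.29789498]), 'ft_torque': array([ 0.04182936, -0.06111152, -0.03078315]), 'gripper_force': 0.0, 'gripper_width': 0.08792837088423291}
```

View pics/scene0.png

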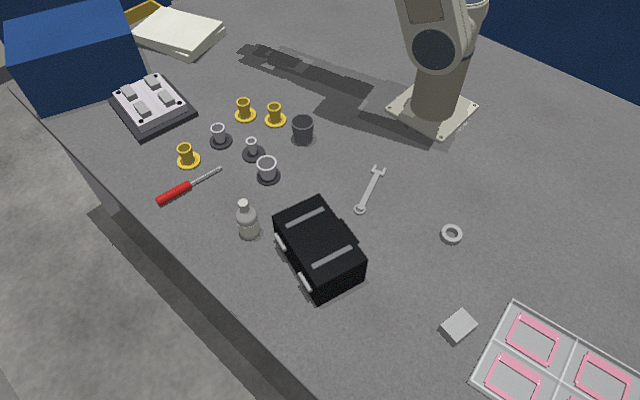

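View pics/top0.png

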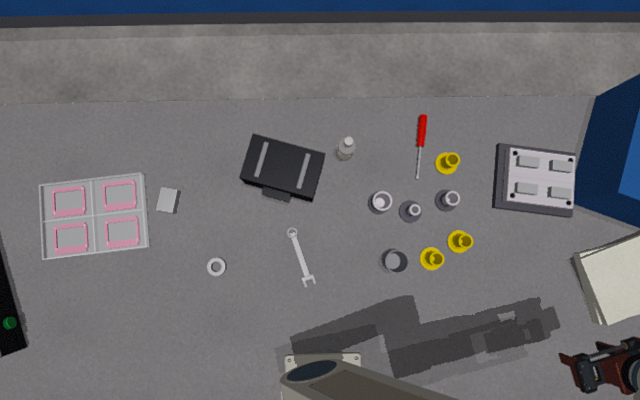

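The top view shows the case at about (283,167) with its tab at (276,195). The grey stands are at (381,202), (411,210) and (449,200), the yellow look-alikes at (447,162), (460,240) and (432,258), and the pot at (395,261). In the scene view the grey stands are at (219,132), (252,148) and (266,168). Next I'll make an enlarged composite.

```bash
python3 - <<'E'
import cv2,numpy as np
t=cv2.imread("pics/top0.png");s=cv2.imread("pics/scene0.png")
def crop(im,x,y,w,h,W,H): return cv2.resize(im[y:y+h,x:x+w],(W,H),interpolation=cv2.INTER_CUBIC)
a=crop(t,365,180,100,50,800,400)   # x8
a=crop(t,365,182,100,37,800,296)
b=np.hstack([crop(t,235,128,100,75,400,300),crop(s,195,115,100,75,400,300)])
cv2.imwrite("pics/comp.png",np.vstack([a,b]))
E
```

```text
(no output)
```

View pics/comp.png

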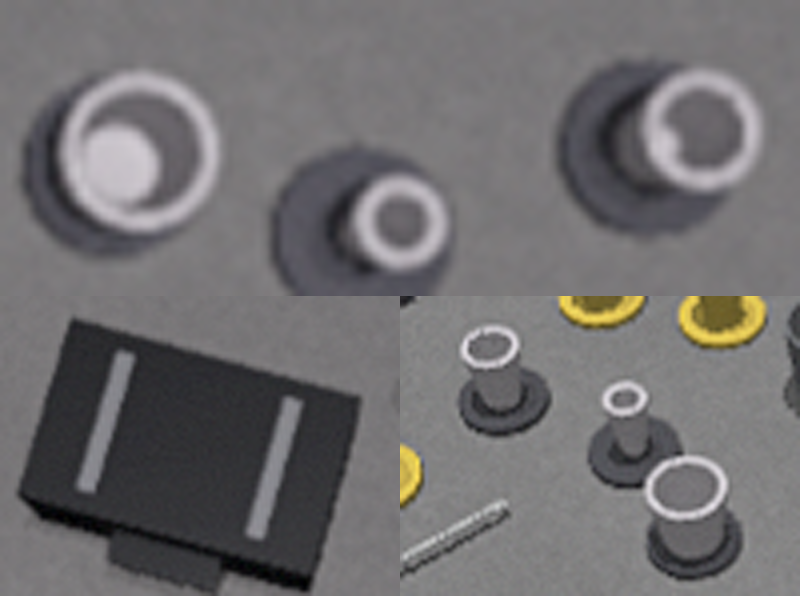

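The middle-sized grey stand is the right one, with its rim in the top view at about (452.3,197.7) and in the scene view at (217,127.4). The big one is at (381,202) and the small at (411,210). The yellow ones and the pot are to be left alone. The tab faces the robot.

```bash
cat > h.py <<'E'
import pickle,cv2,numpy as np
from scipy.optimize import least_squares
def load(n): return pickle.load(open(f"pics/{n}.pkl","rb"))
def K(c): return np.array([[c["fx"],0,c["cx"]],[0,c["fy"],c["cy"]],[0,0,1]])
def proj(c,X): return cv2.projectPoints(np.array(X,float).reshape(-1,3),cv2.Rodrigues(c["R"])[0],c["t"],K(c),np.array(c["dist_coeffs"]))[0].reshape(-1,2)
def onz(c,uv,z):
    p=cv2.undistortPoints(np.array([[uv]],float),K(c),np.array(c["dist_coeffs"]))[0,0]
    d=c["R"].T@np.array([*p,1]);o=-c["R"].T@c["t"]
    return o+d*(z-o[2])/d[2]
E
python3 - <<'E'
from h import *
T,S=load("top0"),load("scene0")
print("stand",onz(T,(452.3,197.7),.06),onz(S,(217.1,127.4),.06))
for n,p in dict(UL=(253.4,133.1),UR=(324.9,153.1),LL=(239.6,177.1)).items(): print(n,onz(T,p,.108))
for n,p in dict(a=(320,195),b=(272,212),c=(366,262)).items(): print(n,onz(S,p,.108))
for n,p in dict(tl=(261.8,195.5),tr=(289.8,201.8)).items(): print(n,onz(T,p,.063))
print("bottle",onz(T,(347,140),.13))
E
python3 - <<'E'
import cv2
s=cv2.imread("pics/scene0.png")
cv2.imwrite("pics/sc.png",cv2.resize(s[180:310,230:390],(800,650)[:2] if 0 else (738,600),interpolation=cv2.INTER_CUBIC))
E
```

```text
stand [ 0.54518944 -0.38782769  0.06      ] [ 0.54387327 -0.38597404  0.06      ]
UL [0.7311371  0.17579422 0.108     ]
UR [ 0.67088166 -0.02094748  0.108     ]
LL [0.60812271 0.2140419  0.108     ]
a [0.55007607 0.02469762 0.108     ]
b [ 0.66252157 -0.02465842  0.108     ]
c [0.61645968 0.22045303 0.108     ]
tl [0.56241747 0.15887951 0.063     ]
tr [0.54275428 0.07988709 0.063     ]
bottle [ 0.70083689 -0.08092335  0.13      ]
```

View pics/sc.png

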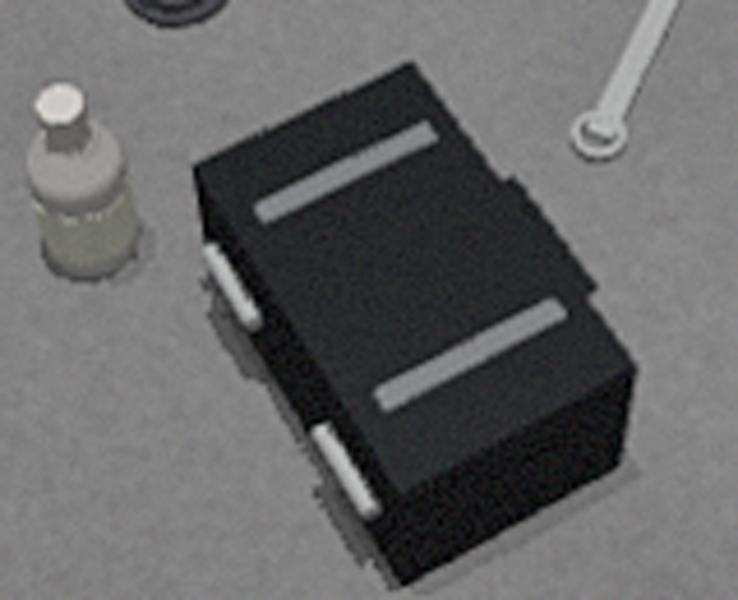

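The scene crop shows the lid-top corners at about (319.2,193.6), (272.2,215.7), (316.6,286.8) and (367.6,260.2). I'll fit the case pose to both views.

```bash
python3 - <<'E'
from h import *
T,S=load("top0"),load("scene0")
loc=lambda fx,fy:np.array([fx*.065,fy*.105,.108])
st=[loc(1,1),loc(1,-1),loc(-1,1)]; ut=[(253.4,133.1),(324.9,153.1),(239.6,177.1)]
ss=[loc(-1,-1),loc(1,-1),loc(1,1),loc(-1,1)]; us=[(319.2,193.6),(272.2,215.7),(316.6,286.8),(367.6,260.2)]
def W(p,L):
    c,s=np.cos(p[2]),np.sin(p[2]);L=np.array(L);return np.c_[p[0]+c*L[:,0]-s*L[:,1],p[1]+s*L[:,0]+c*L[:,1],L[:,2]]
f=lambda p:np.r_[(proj(T,W(p,st))-ut).ravel(),(proj(S,W(p,ss))-us).ravel()]
r=least_squares(f,[.64,.1,-.2]);p=r.x
print(p,np.round(r.fun,1))
print("hinge",W(p,[[.065,0,.06]]),"tab",W(p,[[.065-.154,0,.061]]),"nests",W(p,[[0,.05,0],[0,-.05,0]]))
E
```

```text
[ 0.63920287  0.09923498 -0.30291219] [-1.5 -0.5 -0.2  0.3 -1.8 -0.1  0.1 -1.  -1.2 -0.8 -0.9  0.2  0.1 -1.1]
hinge [[0.70124354 0.07984541 0.06      ]] tab [[0.55425487 0.12578377 0.061     ]] nests [[0.65411792 0.14695857 0.        ]
 [0.62428781 0.05151139 0.        ]]
```

```bash
cat > g.py <<'E'
import numpy as np
from plant import manip
from scipy.spatial.transform import Rotation as Ro
YAW=-.303; H=np.array([.7012,.0798,.06]); f=np.array([np.cos(YAW),np.sin(YAW),0])
def tool(yaw,beta):  # tool x heading yaw when down; tool z beta rad below level along yaw
    return Ro.from_euler("z",yaw)*Ro.from_euler("y",-(np.pi/2-beta))*Ro.from_matrix(np.diag([1,-1,-1.]))
def rel(pos,R,o=None):
    o=o or manip.observe(); R0=Ro.from_quat(o["eef_rot"])
    return np.round(np.r_[(R*R0.inv()).as_rotvec()/2/np.pi,(np.array(pos)-o["tool_pos"])/.5],4)
def A2tcp(h,z,beta): # corner A at hinge + f*h, height z above hinge
    d=np.cos(beta)*f-np.sin(beta)*np.array([0,0,1]);n=np.sin(beta)*f+np.cos(beta)*np.array([0,0,1])
    return H+h*f+np.array([0,0,z])-.008*d-.010*n
E
python3 - <<'E'
from g import *
b=np.radians(35);R=tool(YAW,b)
print(R.as_matrix().round(2))
for h,z in((-.24,.15),(-.20,-.02),(-.142,-.02)): print(A2tcp(h,z,b),rel(A2tcp(h,z,b),R).tolist())
E
```

```text
[[ 0.55 -0.3   0.78]
 [-0.17 -0.95 -0.24]
 [ 0.82  0.   -0.57]]
[0.46040388 0.15507922 0.20639709] [-0.0052, -0.1545, -0.0795, 0.6253, 1.5237, -0.0472]
[0.49858171 0.14314382 0.03639709] [-0.0052, -0.1545, -0.0795, 0.7017, 1.4999, -0.3872]
[0.55393956 0.1258375  0.03639709] [-0.0052, -0.1545, -0.0795, 0.8124, 1.4653, -0.3872]
```

```bash
python3 -m jog '[0,-0.02,-0.01,0.1,0.1,0.05,1, 0,-0.04,-0.02,0.2,0.2,0.05,1, 0,-0.05,-0.03,0.3,0.3,0.05,1, 0,-0.06,-0.04,0.35,0.38,0.05,1, 0,-0.07,-0.05,0.4,0.46,0.05,1, 0,-0.08,-0.05,0.45,0.55,0.05,1, 0,-0.09,-0.06,0.5,0.64,0.05,1, 0,-0.1,-0.06,0.53,0.73,0.05,1, 0,-0.11,-0.07,0.56,0.82,0.05,1, 0,-0.12,-0.07,0.58,0.9,0.05,1]' 30
python3 - <<'E'
from g import *
b=np.radians(35);R=tool(YAW,b)
print(manip.observe()["joint_pos"].round(2))
for h,z in((-.24,.15),(-.20,-.02),(-.142,-.02)): print(rel(A2tcp(h,z,b),R).tolist())
E
```

```text
clock: 1.1
tool_pos: [0.4209, -0.2078, 0.2559]
eef_rot: [0.927, -0.104, 0.359, 0.042]
ft_force: [1.5, 0.8, 0.8]
gripper_width: 0.0115
gripper_force: 0.0
[-0.67 -0.03  2.38  1.25  0.31 -0.01]
[-0.0085, -0.034, -0.0124, 0.0791, 0.7257, -0.099]
[-0.0085, -0.034, -0.0124, 0.1554, 0.7018, -0.439]
[-0.0085, -0.034, -0.0124, 0.2662, 0.6672, -0.439]
```

```bash
python3 -m jog '[-0.002,-0.005,-0.002,0.06,0.1,0,1, -0.004,-0.01,-0.004,0.08,0.2,0,1, -0.006,-0.02,-0.006,0.08,0.3,0,1, -0.008,-0.03,-0.01,0.08,0.4,-0.02,1, -0.0085,-0.034,-0.0124,0.08,0.5,-0.04,1, -0.0085,-0.034,-0.0124,0.08,0.6,-0.06,1, -0.0085,-0.034,-0.0124,0.08,0.7,-0.08,1, -0.0085,-0.034,-0.0124,0.08,0.7257,-0.1,1, -0.0085,-0.034,-0.0124,0.08,0.7257,-0.1,1, -0.0085,-0.034,-0.0124,0.08,0.7257,-0.1,1]' 30
python3 - <<'E'
from g import *
b=np.radians(35);R=tool(YAW,b)
print(manip.observe()["joint_pos"].round(2))
for h,z in((-.24,.15),(-.20,-.02),(-.142,-.02)): print(rel(A2tcp(h,z,b),R).tolist())
E
```

```text
clock: 2.1
tool_pos: [0.5061, -0.0451, 0.2829]
eef_rot: [0.867, -0.112, 0.485, 0.024]
ft_force: [0.9, -0.5, -0.7]
gripper_width: 0.0
gripper_force: 0.0
[-0.05  0.04  2.45  3.45  0.38 -1.71]
[-0.0081, 0.0109, -0.0128, -0.0913, 0.4003, -0.153]
[-0.0081, 0.0109, -0.0128, -0.015, 0.3764, -0.493]
[-0.0081, 0.0109, -0.0128, 0.0957, 0.3418, -0.493]
```

```bash
python3 -m jog '[-0.002,0.002,-0.002,-0.02,0.05,-0.03,1, -0.004,0.004,-0.004,-0.04,0.1,-0.06,1, -0.006,0.006,-0.006,-0.06,0.18,-0.09,1, -0.008,0.008,-0.008,-0.08,0.26,-0.12,1, -0.0081,0.0109,-0.0128,-0.09,0.33,-0.15,1, -0.0081,0.0109,-0.0128,-0.09,0.4,-0.15,1, -0.0081,0.0109,-0.0128,-0.09,0.4,-0.15,1, -0.0081,0.0109,-0.0128,-0.09,0.4,-0.15,1, -0.0081,0.0109,-0.0128,-0.09,0.4,-0.15,1, -0.0081,0.0109,-0.0128,-0.09,0.4,-0.15,1]' 30
python3 - <<'E'
from g import *
b=np.radians(35);R=tool(YAW,b)
print(manip.observe()["joint_pos"].round(2))
for h,z in((-.24,.15),(-.20,-.02),(-.142,-.02)): print(rel(A2tcp(h,z,b),R).tolist())
E
```

```text
clock: 3.1
tool_pos: [0.4654, 0.1428, 0.1983]
eef_rot: [0.875, -0.13, 0.462, 0.062]
ft_force: [-0.5, -1.0, 0.6]
gripper_width: 0.0006
gripper_force: 0.0
[ 0.71  0.34  2.39  4.45  0.8  -2.05]
[-0.0013, 0.002, -0.0022, -0.0101, 0.0246, 0.0162]
[-0.0013, 0.002, -0.0022, 0.0663, 0.0008, -0.3238]
[-0.0013, 0.002, -0.0022, 0.177, -0.0339, -0.3238]
```

```bash
cat >> g.py <<'E'
def A2tcp(h,z,beta,ty=0.0):
    g=np.array([np.cos(ty),np.sin(ty),0]);u=np.array([0,0,1])
    return H+h*f+z*u-.008*(np.cos(beta)*g-np.sin(beta)*u)-.010*(np.sin(beta)*g+np.cos(beta)*u)
E
python3 - <<'E'
from g import *
b=np.radians(35);R=tool(0,b)
for h,z in((-.24,.14),(-.20,-.02),(-.142,-.02)): print(rel(A2tcp(h,z,b),R).tolist())
E
```

```text
[-0.0016, 0.0018, 0.046, -0.0112, 0.0173, -0.0038]
[-0.0016, 0.0018, 0.046, 0.0652, -0.0066, -0.3238]
[-0.0016, 0.0018, 0.046, 0.1759, -0.0412, -0.3238]
```

```bash
python3 -m jog '[0,0,0.02,-0.01,0.017,-0.004,1, -0.0016,0.0018,0.046,-0.01,0.017,-0.004,1, -0.0016,0.0018,0.046,0,0.012,-0.08,1, -0.0016,0.0018,0.046,0.02,0.006,-0.16,1, -0.0016,0.0018,0.046,0.04,0,-0.22,1, -0.0016,0.0018,0.046,0.06,-0.005,-0.28,1, -0.0016,0.0018,0.046,0.065,-0.0066,-0.32,1, -0.0016,0.0018,0.046,0.065,-0.0066,-0.324,1, -0.0016,0.0018,0.046,0.065,-0.0066,-0.324,1, -0.0016,0.0018,0.046,0.065,-0.0066,-0.324,1]' 30
python3 - <<'E'
from g import *
from plant import eyes
import cv2
b=np.radians(35);R=tool(0,b)
print(manip.observe()["joint_pos"].round(2))
for h,z in((-.20,-.02),(-.142,-.02)): print(rel(A2tcp(h,z,b),R).tolist())
a=eyes.capture("scene")["frame"][120:320,220:480];t=eyes.capture("top")["frame"][120:320,200:380]
cv2.imwrite("pics/p1.png",np.hstack([cv2.resize(a,None,fx=1.8,fy=1.8),cv2.resize(t,None,fx=1.8,fy=1.8)]))
E
```

```text
clock: 4.1
tool_pos: [0.4982, 0.1408, 0.0371]
eef_rot: [0.887, 0.001, 0.462, -0.0]
ft_force: [-0.3, -0.4, 0.0]
gripper_width: 0.0004
gripper_force: 0.0
[ 0.47  0.86  2.41  3.57  1.08 -1.51]
[-0.0, 0.0002, -0.0003, -0.0003, -0.0027, -0.0015]
[-0.0, 0.0002, -0.0003, 0.1105, -0.0373, -0.0015]
```

View pics/p1.png

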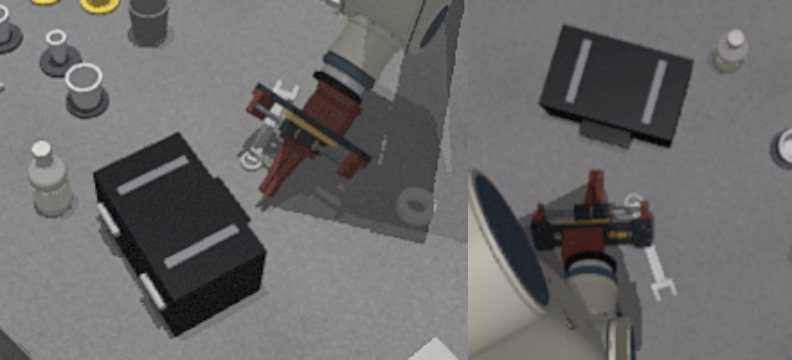

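The picture shows the closed fingers just in front of the tab at (597,180) in the top half and clear of everything. Next I'll insert under the tab and sweep.

```bash
python3 - <<'E'
from g import *
b=np.radians(35);R=tool(0,b)
print("ins",rel(A2tcp(-.142,-.02,b),R).tolist()[3:])
for th in range(0,100,6): 
    t=np.radians(th);print(th,rel(A2tcp(-.142*np.cos(t),.142*np.sin(t),b),R).tolist()[3:])
E
```

```text
ins [0.1101, -0.0382, -0.002]
0 [0.1101, -0.0382, 0.038]
6 [0.1116, -0.0387, 0.0677]
12 [0.116, -0.0401, 0.097]
18 [0.1234, -0.0424, 0.1257]
24 [0.1336, -0.0455, 0.1535]
30 [0.1464, -0.0496, 0.18]
36 [0.1619, -0.0544, 0.2049]
42 [0.1797, -0.06, 0.228]
48 [0.1998, -0.0663, 0.249]
54 [0.2219, -0.0732, 0.2677]
60 [0.2457, -0.0806, 0.2839]
66 [0.2709, -0.0885, 0.2974]
72 [0.2974, -0.0968, 0.3081]
78 [0.3248, -0.1053, 0.3158]
84 [0.3529, -0.1141, 0.3204]
90 [0.3812, -0.123, 0.322]
96 [0.4095, -0.1318, 0.3204]
```

```bash
python3 -m jog '[0,0,0,0.04,-0.014,-0.002,1, 0,0,0,0.08,-0.028,-0.002,1, 0,0,0,0.11,-0.038,-0.002,1, 0,0,0,0.11,-0.038,0.018,1, 0,0,0,0.11,-0.038,0.038,1, 0,0,0,0.111,-0.0385,0.053,1, 0,0,0,0.112,-0.039,0.068,1, 0,0,0,0.114,-0.0395,0.083,1, 0,0,0,0.116,-0.04,0.097,1, 0,0,0,0.116,-0.04,0.097,1]' 30
python3 - <<'E'
from g import *
b=np.radians(35);R=tool(0,b)
for th in range(12,103,6): 
    t=np.radians(th);print(th,rel(A2tcp(-.142*np.cos(t),.142*np.sin(t),b),R).tolist()[3:])
E
```

```text
clock: 5.2
tool_pos: [0.5563, 0.1214, 0.0855]
eef_rot: [0.887, 0.001, 0.462, -0.001]
ft_force: [-1.7, 0.1, -0.6]
gripper_width: 0.0007
gripper_force: 0.7
12 [0.0001, -0.0003, 0.0008]
18 [0.0075, -0.0025, 0.0296]
24 [0.0177, -0.0057, 0.0573]
30 [0.0305, -0.0098, 0.0838]
36 [0.046, -0.0146, 0.1087]
42 [0.0638, -0.0202, 0.1318]
48 [0.0839, -0.0264, 0.1529]
54 [0.106, -0.0333, 0.1716]
60 [0.1297, -0.0408, 0.1878]
66 [0.155, -0.0487, 0.2012]
72 [0.1815, -0.057, 0.2119]
78 [0.2089, -0.0655, 0.2196]
84 [0.2369, -0.0743, 0.2242]
90 [0.2653, -0.0831, 0.2258]
96 [0.2936, -0.092, 0.2242]
102 [0.3216, -0.1008, 0.2196]
```

```bash
python3 -m jog '[0,0,0,0.0075,-0.0025,0.0296,1, 0,0,0,0.0177,-0.0057,0.0573,1, 0,0,0,0.0305,-0.0098,0.0838,1, 0,0,0,0.046,-0.0146,0.1087,1, 0,0,0,0.0638,-0.0202,0.1318,1, 0,0,0,0.0839,-0.0264,0.1529,1, 0,0,0,0.095,-0.03,0.163,1, 0,0,0,0.106,-0.0333,0.1716,1, 0,0,0,0.106,-0.0333,0.1716,1, 0,0,0,0.106,-0.0333,0.1716,1]' 30
python3 - <<'E'
from g import *
from plant import eyes
import cv2
b=np.radians(35);R=tool(0,b)
for th in range(54,110,6): 
    t=np.radians(th);print(th,rel(A2tcp(-.142*np.cos(t),.142*np.sin(t),b),R).tolist()[3:])
a=eyes.capture("scene")["frame"][120:320,220:480];t=eyes.capture("top")["frame"][120:320,200:380]
cv2.imwrite("pics/p2.png",np.hstack([cv2.resize(a,None,fx=1.8,fy=1.8),cv2.resize(t,None,fx=1.8,fy=1.8)]))
E
```

```text
clock: 6.2
tool_pos: [0.6088, 0.1044, 0.1697]
eef_rot: [0.887, 0.001, 0.462, -0.0]
ft_force: [-0.6, -0.7, 0.1]
gripper_width: 0.0003
gripper_force: 0.1
54 [0.0008, 0.0006, 0.0031]
60 [0.0246, -0.0068, 0.0193]
66 [0.0499, -0.0147, 0.0328]
72 [0.0764, -0.023, 0.0434]
78 [0.1038, -0.0316, 0.0511]
84 [0.1318, -0.0404, 0.0558]
90 [0.1601, -0.0492, 0.0573]
96 [0.1885, -0.0581, 0.0558]
102 [0.2165, -0.0668, 0.0511]
108 [0.2439, -0.0754, 0.0434]
```

View pics/p2.png

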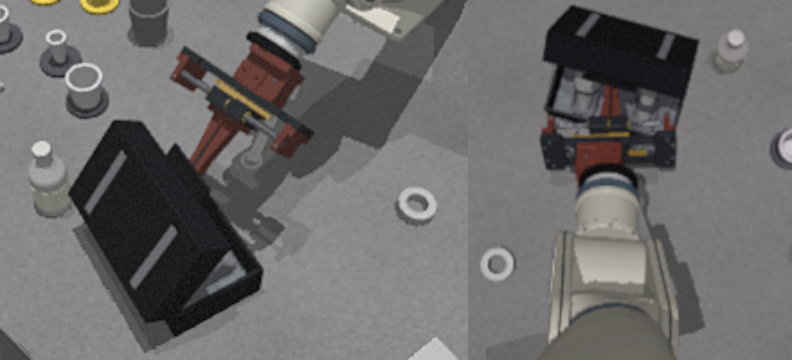

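The lid is held at about 55-60°, with the fingers under the tab. I'll carry it over the balance point.

```bash
python3 -m jog '[0,0,0,0.0246,-0.0068,0.0193,1, 0,0,0,0.0499,-0.0147,0.0328,1, 0,0,0,0.0764,-0.023,0.0434,1, 0,0,0,0.09,-0.027,0.047,1, 0,0,0,0.1038,-0.0316,0.0511,1, 0,0,0,0.118,-0.036,0.0535,1, 0,0,0,0.1318,-0.0404,0.0558,1, 0,0,0,0.146,-0.045,0.057,1, 0,0,0,0.16,-0.049,0.057,1, 0,0,0,0.16,-0.049,0.057,1]' 30
python3 -m jog '[0,0,0,-0.04,0.01,0.02,1, 0,0,0,-0.08,0.02,0.04,1, 0,0,0,-0.14,0.03,0.08,1, 0,0,0,-0.2,0.03,0.12,1, 0,0,0,-0.25,0.03,0.18,1, 0,0,0,-0.3,0.03,0.25,1, 0,0,0,-0.3,0.03,0.3,1, 0,0,0,-0.3,0.03,0.3,-1, 0,0,0,-0.3,0.03,0.3,-1, 0,0,0,-0.3,0.03,0.3,-1]' 30
python3 - <<'E'
from plant import eyes,manip
import cv2,numpy as np,pickle
print(manip.observe()["joint_pos"].round(2))
A=eyes.capture("scene");B=eyes.capture("top")
pickle.dump(A,open("pics/scene1.pkl","wb"));pickle.dump(B,open("pics/top1.pkl","wb"))
a=A["frame"][170:310,240:380];t=B["frame"][110:250,210:350]
cv2.imwrite("pics/p3.png",np.hstack([cv2.resize(x,(400,400),interpolation=cv2.INTER_CUBIC) for x in(a,t)]))
E
```

```text
clock: 7.3
tool_pos: [0.6901, 0.0797, 0.1988]
eef_rot: [0.887, 0.001, 0.462, -0.0]
ft_force: [-0.7, 0.0, -0.2]
gripper_width: 0.0006
gripper_force: 0.0
clock: 8.3
tool_pos: [0.521, 0.1325, 0.3215]
eef_rot: [0.88, -0.033, 0.473, -0.002]
ft_force: [0.2, -0.8, -0.2]
gripper_width: 0.0216
gripper_force: 0.0
[ 0.44  0.    2.32  4.45  0.41 -2.54]
```

View pics/p3.png

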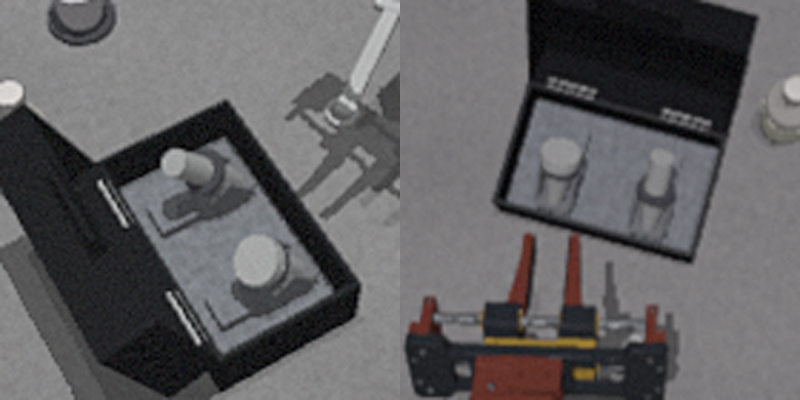

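The lid lies open on its own. The slim-stem arbor is the right-hand one (hinge to the top, robot side below): its stem end is at about (300.8,165) in the top view and (300.5,227.5) in the scene view. The disc-head arbor, on the left, is the one that stays.

```bash
cat >> g.py <<'E'
def seq(l):
    o=manip.observe()
    for p,y,b in l: print((p,y,b),rel(p,tool(y,np.radians(b)),o).tolist())
E
python3 - <<'E'
from g import *
from h import *
T,S=load("top1"),load("scene1")
C=np.array([.6392,.0992])
for c,uv in((T,(300.9,165.2)),(S,(300.8,227.8))):
    X=onz(c,uv,.096);d=X[:2]-C
    print(X,"local",d@f[:2],d@[-f[1],f[0]])
p=(.52,.10,.32)
seq([(p,.35,35),(p,.7,35),(p,.7,60),(p,.7,90)])
E
```

```text
[0.64064216 0.04612617 0.096     ] local 0.017212893310401357 -0.05022576328503735
[0.6432997  0.04996809 0.096     ] local 0.01860299499691098 -0.04576589472723876
((0.52, 0.1, 0.32), 0.35, 35) [-0.0062, 0.0031, 0.0651, -0.0028, -0.0635, -0.0025]
((0.52, 0.1, 0.32), 0.7, 35) [-0.0067, 0.002, 0.1208, -0.0028, -0.0635, -0.0025]
((0.52, 0.1, 0.32), 0.7, 60) [-0.0291, 0.0696, 0.1198, -0.0028, -0.0635, -0.0025]
((0.52, 0.1, 0.32), 0.7, 90) [-0.0556, 0.1506, 0.1133, -0.0028, -0.0635, -0.0025]
```

```bash
python3 -m jog '[-0.003,0.0015,0.022,0,-0.02,0,-1, -0.006,0.003,0.044,0,-0.04,0,-1, -0.0062,0.0031,0.065,-0.0028,-0.0635,0,-1, -0.0065,0.0025,0.09,-0.0028,-0.0635,0,-1, -0.0067,0.002,0.11,-0.0028,-0.0635,0,-1, -0.0067,0.002,0.1208,-0.0028,-0.0635,0,-1, -0.014,0.023,0.12,-0.0028,-0.0635,0,-1, -0.022,0.046,0.12,-0.0028,-0.0635,0,-1, -0.0291,0.0696,0.1198,-0.0028,-0.0635,0,-1, -0.0291,0.0696,0.1198,-0.0028,-0.0635,0,-1]' 30
python3 - <<'E'
from g import *
o=manip.observe();print(o["joint_pos"].round(2));print(Ro.from_quat(o["eef_rot"]).as_matrix()[:,2].round(2))
p=(.52,.10,.32)
seq([(p,.7,60),(p,.7,90),(p,.2,90),((.6,.06,.3),-.303,100)])
E
```

```text
clock: 9.4
tool_pos: [0.5292, 0.1106, 0.3337]
eef_rot: [0.862, 0.136, 0.482, -0.078]
ft_force: [-0.3, 0.4, 0.6]
gripper_width: 0.0879
gripper_force: 0.0
[ 0.06 -0.04  2.35  2.24  0.28 -0.82]
[ 0.81  0.27 -0.52]
((0.52, 0.1, 0.32), 0.7, 60) [-0.0391, 0.0694, 0.06, -0.0185, -0.0212, -0.0273]
((0.52, 0.1, 0.32), 0.7, 90) [-0.0798, 0.1426, 0.056, -0.0185, -0.0212, -0.0273]
((0.52, 0.1, 0.32), 0.2, 90) [-0.0418, 0.1571, -0.0165, -0.0185, -0.0212, -0.0273]
((0.6, 0.06, 0.3), -0.303, 100) [-0.0016, 0.193, -0.086, 0.1415, -0.1012, -0.0673]
```

Swinging through the wrist flip as hoped (q4 is at 2.24). I'll continue to vertical.

```bash
python3 -m jog '[-0.02,0.035,0.03,-0.01,-0.01,-0.01,-1, -0.039,0.069,0.06,-0.0185,-0.021,-0.027,-1, -0.05,0.088,0.058,-0.0185,-0.021,-0.027,-1, -0.06,0.107,0.057,-0.0185,-0.021,-0.027,-1, -0.07,0.125,0.056,-0.0185,-0.021,-0.027,-1, -0.08,0.1426,0.056,-0.0185,-0.021,-0.027,-1, -0.07,0.147,0.036,-0.0185,-0.021,-0.027,-1, -0.06,0.15,0.02,-0.0185,-0.021,-0.027,-1, -0.05,0.154,0,-0.0185,-0.021,-0.027,-1, -0.042,0.157,-0.0165,-0.0185,-0.021,-0.027,-1]' 30
python3 - <<'E'
from g import *
o=manip.observe();print(o["joint_pos"].round(2));print(Ro.from_quat(o["eef_rot"]).as_matrix()[:,2].round(2))
G=np.array([.634,.0505,.085]);
tz=tool(-.303,np.radians(105)).as_matrix()[:,2];print(tz)
tcp=lambda s:tuple((G+tz*(.011-s)).round(4))   # s = back-off along tool axis
seq([(tcp(.1),-.303,105),(tcp(0),-.303,105)])
E
```

```text
clock: 10.4
tool_pos: [0.5202, 0.0996, 0.321]
eef_rot: [0.966, 0.194, 0.162, -0.048]
ft_force: [-0.2, 0.8, 0.5]
gripper_width: 0.0879
gripper_force: 0.0
[0.09 0.04 1.95 0.17 0.84 1.17]
[ 0.3   0.16 -0.94]
[-0.24702871  0.07722769 -0.96592583]
((np.float64(0.656), np.float64(0.0436), np.float64(0.171)), -0.303, 105) [-0.0095, 0.0972, -0.1073, 0.2717, -0.112, -0.2999]
((np.float64(0.6313), np.float64(0.0513), np.float64(0.0744)), -0.303, 105) [-0.0095, 0.0972, -0.1073, 0.2223, -0.0966, -0.4931]
```

```bash
python3 -m jog '[-0.001,0.013,-0.014,0.05,-0.02,-0.02,-0.3, -0.002,0.026,-0.028,0.1,-0.04,-0.05,-0.3, -0.003,0.039,-0.042,0.15,-0.06,-0.1,-0.3, -0.005,0.052,-0.057,0.2,-0.08,-0.15,-0.3, -0.006,0.065,-0.071,0.25,-0.1,-0.2,-0.3, -0.008,0.08,-0.087,0.2717,-0.112,-0.25,-0.3, -0.0095,0.0972,-0.1073,0.2717,-0.112,-0.28,-0.3, -0.0095,0.0972,-0.1073,0.2717,-0.112,-0.3,-0.3, -0.0095,0.0972,-0.1073,0.2717,-0.112,-0.3,-0.3, -0.0095,0.0972,-0.1073,0.2717,-0.112,-0.3,-0.3]' 30
python3 - <<'E'
from g import *
from plant import eyes
import cv2
o=manip.observe();print(o["joint_pos"].round(2))
seq([((.656,.0436,.171),-.303,105),((.6313,.0513,.0744),-.303,105)])
a=eyes.capture("scene")["frame"][130:310,240:420];t=eyes.capture("top")["frame"][90:250,230:390]
cv2.imwrite("pics/p4.png",np.hstack([cv2.resize(x,(400,400),interpolation=cv2.INTER_CUBIC) for x in(a,t)]))
E
```

```text
clock: 11.4
tool_pos: [0.6554, 0.0455, 0.1714]
eef_rot: [0.981, -0.146, -0.126, -0.022]
ft_force: [-0.8, -0.8, 0.3]
gripper_width: 0.0573
gripper_force: 0.0
[0.01 0.65 1.42 0.09 1.32 1.85]
((0.656, 0.0436, 0.171), -0.303, 105) [-0.0006, 0.0012, -0.001, 0.0012, -0.0038, -0.0008]
((0.6313, 0.0513, 0.0744), -0.303, 105) [-0.0006, 0.0012, -0.001, -0.0482, 0.0116, -0.194]
```

View pics/p4.png

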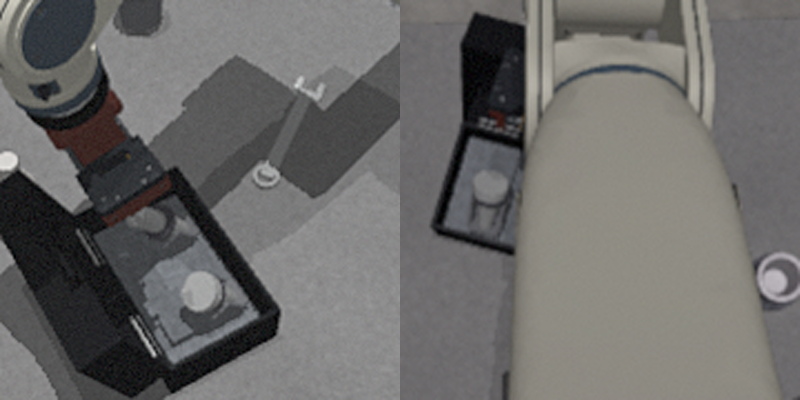

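The gripper is above the slim stem (about (150,218) in the scene crop) and clear of the lid. I'll descend along the tool axis and grip.

```bash
python3 -m jog '[-0.0006,0.0012,-0.001,-0.008,-0.001,-0.04,-0.3, -0.0006,0.0012,-0.001,-0.018,0.002,-0.08,-0.3, -0.0006,0.0012,-0.001,-0.028,0.005,-0.12,-0.3, -0.0006,0.0012,-0.001,-0.038,0.008,-0.155,-0.3, -0.0006,0.0012,-0.001,-0.044,0.01,-0.18,-0.3, -0.0006,0.0012,-0.001,-0.048,0.0116,-0.194,-0.3, -0.0006,0.0012,-0.001,-0.048,0.0116,-0.194,-0.3, -0.0006,0.0012,-0.001,-0.048,0.0116,-0.194,0.1, -0.0006,0.0012,-0.001,-0.048,0.0116,-0.194,0.4, -0.0006,0.0012,-0.001,-0.048,0.0116,-0.194,1]' 8
python3 -m jog '[0,0,0,0,0,0,1, 0,0,0,0,0,0,1, 0,0,0,0,0,0,1, 0,0,0,0,0,0,1, 0,0,0,0,0,0,1, 0,0,0,0,0,0,1, 0,0,0,0,0,0,1, 0,0,0,0,0,0,1, 0,0,0,0,0,0,1, 0,0,0,0,0,0,1]' 50
```

```text
clock: 12.5
tool_pos: [0.6325, 0.0516, 0.075]
eef_rot: [0.98, -0.15, -0.129, -0.02]
ft_force: [-0.8, -0.0, -0.8]
gripper_width: 0.0365
gripper_force: 0.0
clock: 13.5
tool_pos: [0.6321, 0.0515, 0.0745]
eef_rot: [0.98, -0.15, -0.129, -0.019]
ft_force: [2.0, -2.0, 5.4]
gripper_width: 0.0237
gripper_force: 50.0
```

```bash
python3 -m jog '[0,0,0,0,0,0.02,1, 0,0,0,0,0,0.05,1, 0,0,0,0,0,0.1,1, 0,0,0,0,0,0.16,1, 0,0,0,0,0,0.22,1, 0,0,0,0,0,0.28,1, 0,0,0,0,0,0.34,1, 0,0,0,0,0,0.4,1, 0,0,0,0,0,0.4,1, 0,0,0,0,0,0.4,1]' 50
python3 - <<'E'
from g import *
print(manip.observe()["joint_pos"].round(2))
R=tool(-.62,np.radians(67));tz=R.as_matrix()[:,2]
M=np.array([.5445,-.387,.06])
for z in (.15,.09): 
    P=M+[0,0,.035+z]+.011*tz; print(P, rel(P,R).tolist())
E
```

```text
clock: 14.5
tool_pos: [0.6316, 0.0518, 0.2744]
eef_rot: [0.98, -0.15, -0.129, -0.02]
ft_force: [-0.9, -0.2, -4.0]
gripper_width: 0.0236
gripper_force: 50.0
[0.02 0.51 1.4  0.08 1.47 1.88]
[ 0.54799808 -0.38949731  0.23487445] [-0.0472, -0.0949, -0.0483, -0.1671, -0.8825, -0.0791]
[ 0.54799808 -0.38949731  0.17487445] [-0.0472, -0.0949, -0.0483, -0.1671, -0.8825, -0.1991]
```

```bash
python3 -m jog '[-0.002,-0.004,-0.002,-0.02,-0.02,0,1, -0.006,-0.012,-0.006,-0.05,-0.08,0,1, -0.012,-0.024,-0.012,-0.08,-0.15,0,1, -0.018,-0.036,-0.018,-0.1,-0.23,0,1, -0.024,-0.048,-0.024,-0.12,-0.31,0,1, -0.03,-0.06,-0.03,-0.14,-0.39,0,1, -0.035,-0.07,-0.035,-0.15,-0.47,0,1, -0.04,-0.08,-0.04,-0.16,-0.55,0,1, -0.044,-0.09,-0.045,-0.167,-0.63,0,1, -0.0472,-0.0949,-0.0483,-0.167,-0.7,0,1]' 50
python3 -m jog '[0,0,0,0,-0.06,-0.02,1, 0,0,0,0,-0.1,-0.04,1, 0,0,0,0,-0.14,-0.06,1, 0,0,0,0,-0.17,-0.08,1, 0,0,0,0,-0.1825,-0.09,1, 0,0,0,0,-0.1825,-0.1,1, 0,0,0,0,-0.1825,-0.1,1, 0,0,0,0,-0.1825,-0.1,1, 0,0,0,0,-0.1825,-0.1,1, 0,0,0,0,-0.1825,-0.1,1]' 50
python3 - <<'E'
from g import *
from plant import eyes
import cv2,pickle
print(manip.observe()["joint_pos"].round(2))
R=tool(-.62,np.radians(67));tz=R.as_matrix()[:,2]
M=np.array([.5445,-.387,.06])
P=M+[0,0,.035+.13]+.011*tz; print(P, rel(P,R).tolist())
A=eyes.capture("scene");B=eyes.capture("top")
pickle.dump(A,open("pics/scene2.pkl","wb"));pickle.dump(B,open("pics/top2.pkl","wb"))
cv2.imwrite("pics/p5.png",np.hstack([cv2.resize(x,(400,480),interpolation=cv2.INTER_CUBIC) for x in(A["frame"][60:180,170:270],B["frame"][130:250,400:500])]))
E
```

```text
clock: 15.5
tool_pos: [0.5453, -0.2988, 0.2713]
eef_rot: [0.933, -0.3, 0.188, 0.061]
ft_force: [-0.4, 0.8, -2.8]
gripper_width: 0.0231
gripper_force: 50.0
clock: 16.5
tool_pos: [0.5486, -0.3892, 0.2248]
eef_rot: [0.933, -0.299, 0.19, 0.061]
ft_force: [-0.2, -1.1, -2.2]
gripper_width: 0.0235
gripper_force: 50.0
[-0.64  0.36  1.81  0.01  0.57  1.54]
[ 0.54799808 -0.38949731  0.21487445] [0.0, -0.0, -0.0001, -0.0013, -0.0006, -0.0199]
```

View pics/p5.png

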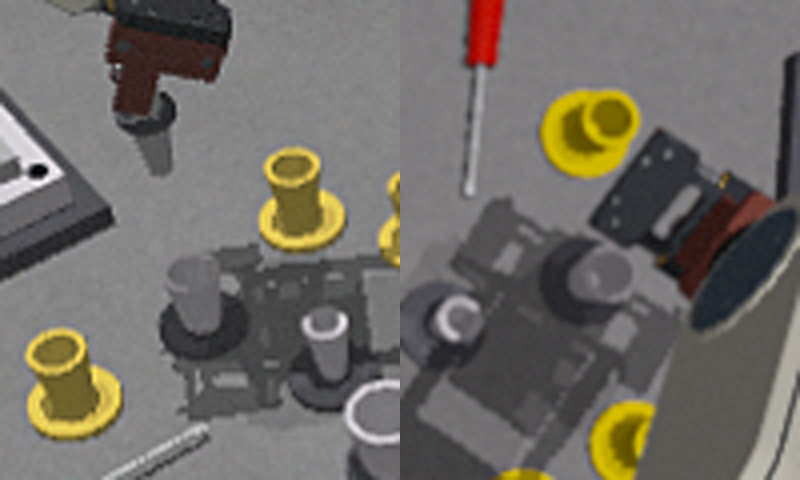

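The scene half shows the arbor hanging nearly upright (flange at about (206.5,88), small end at about (210,102)), and the target stand is below it at (217,127). The camera looks almost along the closing axis, so I'll fit the in-hand offset and lean numerically.

```bash
cat > fit.py <<'E'
from h import *
from g import *
from scipy.ndimage import gaussian_filter
from scipy.optimize import minimize
def ring(c,a,r,n=40):
    e=np.cross(a,[1,0,0]);e/=np.linalg.norm(e);k=np.cross(a,e);t=np.linspace(0,2*np.pi,n)
    return c+r*(np.cos(t)[:,None]*e+np.sin(t)[:,None]*k)
def sil(c,P,a,k=8,r0=(0,0,1,1)):
    m=np.zeros(((r0[3]-r0[1])*k,(r0[2]-r0[0])*k),np.uint8)
    S=P-.080*a   # small end
    for z0,q0,z1,q1 in((0,.008,.045,.0145),(.045,.02,.052,.02)):
        pts=np.vstack([ring(S+z0*a,a,q0),ring(S+z1*a,a,q1)])
        uv=((proj(c,pts)-r0[:2]+.5)*k).astype(np.float32)
        cv2.fillConvexPoly(m,np.round(cv2.convexHull(uv)).astype(np.int32),255)
    return cv2.resize(m,None,fx=1/k,fy=1/k,interpolation=cv2.INTER_AREA)/255.
E
python3 - <<'E'
from fit import *
A,B=load("scene2"),load("scene0")
x0,y0,x1,y1=196,80,224,108
o=manip.observe();R=Ro.from_quat(o["eef_rot"]).as_matrix();G=o["tool_pos"]-.011*R[:,2]
hd=np.array([np.cos(-.62),np.sin(-.62),0]);up=np.array([0,0,1.])
print("G",G, "pred small,flange px",proj(A,[G-.08*up,G-.0315*up]))
g=A["frame"].astype(int)[y0:y1,x0:x1].sum(2)//3
print("    ",*range(x0,x1))
for i,r in enumerate(g): print(y0+i,*r)
E
```

```text
G [ 0.54503072 -0.3868533   0.23486347] pred small,flange px [[209.81131146 102.18204126]
 [206.00611449  87.97403344]]
     196 197 198 199 200 201 202 203 204 205 206 207 208 209 210 211 212 213 214 215 216 217 218 219 220 221 222 223
80 137 144 76 35 38 41 44 47 39 44 39 48 30 113 139 139 131 133 135 139 140 141 143 118 149 67 71 91
81 133 138 147 76 44 40 38 40 41 39 39 44 31 100 138 138 130 130 132 132 131 131 138 136 140 136 145 139
82 134 138 126 54 36 41 47 39 46 43 42 37 47 109 135 136 136 131 127 129 135 136 131 134 139 136 135 136
83 132 135 123 58 34 41 43 43 45 34 46 40 51 89 29 54 136 136 130 137 133 134 126 133 134 138 132 130
84 133 140 85 37 38 43 40 39 41 42 44 36 75 91 39 36 55 134 136 132 131 128 131 132 134 132 129 129
85 133 143 81 42 35 46 44 34 38 39 38 35 80 92 71 40 32 79 136 131 133 130 134 129 132 134 131 133
86 135 145 62 31 35 43 42 44 39 38 41 48 92 92 68 44 43 30 144 133 135 132 134 129 133 129 127 133
87 132 142 66 39 43 41 44 41 37 35 37 55 94 86 55 41 42 29 142 133 132 133 133 128 130 131 130 132
88 133 143 120 83 58 50 52 61 54 49 42 82 98 69 44 45
[... 1407 characters left out ...]
2 133 132 133
102 139 134 134 137 138 134 140 137 134 132 143 110 80 87 82 81 87 125 138 134 133 135 137 135 135 134 130 132
103 136 134 136 137 137 135 139 131 133 135 142 114 89 93 87 95 117 140 137 131 133 134 137 137 141 134 133 134
104 140 138 136 135 135 138 130 134 130 138 134 140 127 130 117 130 143 134 135 135 133 136 136 138 136 135 136 136
105 137 139 142 136 135 138 136 133 139 137 136 136 141 140 142 142 139 135 131 137 136 135 141 134 131 133 136 139
106 137 141 138 137 136 129 136 133 133 132 132 137 137 135 136 136 135 133 136 135 137 138 133 131 135 134 134 135
107 137 136 139 133 132 135 133 134 132 131 135 133 138 138 135 139 136 138 135 136 135 138 140 140 137 137 138 139
```

```bash
cat >> fit.py <<'E'
def fitarb(name,box,v0):
    A=load(name);x0,y0,x1,y1=box
    o=manip.observe();R=Ro.from_quat(o["eef_rot"]).as_matrix();G=o["tool_pos"]-.011*R[:,2]
    hd=np.array([np.cos(-.62),np.sin(-.62),0]);up=np.array([0,0,1.])
    g=A["frame"].astype(float)[y0:y1,x0:x1].mean(2);w=np.clip((135-g)/48,0,1)
    def cost(p):
        a=np.cos(p[2])*up+np.sin(p[2])*hd
        return ((sil(A,G+p[0]*hd+p[1]*up,a,8,box)-w)[v0-y0:]**2).sum()
    best=None
    for t in np.radians([-8,-4,0,4,8]):
        r=minimize(cost,[0,0,t],method="Nelder-Mead",options=dict(initial_simplex=[[0,0,t],[.003,0,t],[0,.003,t],[0,0,t+.05]],xatol=1e-5,fatol=1e-3))
        if best is None or r.fun<best.fun: best=r
    p=best.x;a=np.cos(p[2])*up+np.sin(p[2])*hd
    print("fwd mm",p[0]*1e3,"up mm",p[1]*1e3,"lean deg",np.degrees(p[2]),"cost",best.fun,cost([0,0,0]))
    S=G+p[0]*hd+p[1]*up-.08*a;print("small end",S);return S,a
E
python3 -c "
from fit import *
fitarb('scene2',(196,80,224,108),91)"
```

```text
fwd mm 0.5338989323965186 up mm 1.6676320807162228 lean deg 0.6146512329877266 cost 1.8269002907535565 3.8575154387735484
small end [ 0.54476678 -0.38666487  0.1565357 ]
```

```bash
python3 - <<'E'
from h import *
for n,(x0,y0,x1,y1),k in(("top0",(436,184,466,214),1),("scene0",(205,115,232,145),1)):
    c=load(n);g=c["frame"][y0:y1,x0:x1].astype(float).mean(2).astype(np.float32)
    G=cv2.resize(g,None,fx=8,fy=8,interpolation=cv2.INTER_CUBIC)
    for th in(150,165,180):
        cs,_=cv2.findContours((G>th).astype(np.uint8),cv2.RETR_EXTERNAL,cv2.CHAIN_APPROX_NONE)
        q=max(cs,key=len);e=cv2.fitEllipse(cv2.convexHull(q));uv=(np.array(e[0])+.5)/8-.5+[x0,y0]
        print(n,th,uv.round(2),np.round(np.array(e[1])/8,1),onz(c,uv,.06).round(4))
E
```

```text
top0 150 [452.46 197.74] [14.4 14.8] [ 0.5451 -0.3883  0.06  ]
top0 165 [452.41 197.79] [13.9 14.3] [ 0.5449 -0.3881  0.06  ]
top0 180 [448.07 200.64] [3.1 7.5] [ 0.5369 -0.3749  0.06  ]
scene0 150 [216.9  127.13] [10.9 15.3] [ 0.5436 -0.3873  0.06  ]
scene0 165 [216.92 127.18] [10.4 14.9] [ 0.5436 -0.3871  0.06  ]
scene0 180 [216.94 127.21] [10.  14.4] [ 0.5437 -0.3869  0.06  ]
```

```bash
python3 -m jog '[-0.001,-0.0014,0,-0.004,0,-0.02,1, -0.001,-0.0014,0,-0.004,0,-0.05,1, -0.001,-0.0014,0,-0.004,0,-0.08,1, -0.001,-0.0014,0,-0.004,0,-0.11,1, -0.001,-0.0014,0,-0.004,0,-0.14,1, -0.001,-0.0014,0,-0.004,0,-0.155,1, -0.001,-0.0014,0,-0.004,0,-0.16,1, -0.001,-0.0014,0,-0.004,0,-0.16,1, -0.001,-0.0014,0,-0.004,0,-0.16,1, -0.001,-0.0014,0,-0.004,0,-0.16,1]' 50
python3 - <<'E'
from fit import *
from plant import eyes
import pickle
A=eyes.capture("scene");pickle.dump(A,open("pics/scene3.pkl","wb"))
o=manip.observe();R=Ro.from_quat(o["eef_rot"]).as_matrix();G=o["tool_pos"]-.011*R[:,2]
print(G,proj(A,[G-.08*np.array([0,0,1.]),G-.0315*np.array([0,0,1.])]),proj(A,[[.5437,-.3871,.06]]))
x0,y0,x1,y1=200,102,234,136
g=A["frame"].astype(int)[y0:y1,x0:x1].sum(2)//3
print("    ",*range(x0,x1))
for i,r in enumerate(g): print(y0+i,*r)
E
```

```text
clock: 17.6
tool_pos: [0.5467, -0.3899, 0.1451]
eef_rot: [0.932, -0.299, 0.195, 0.063]
ft_force: [1.4, -0.1, -3.2]
gripper_width: 0.0235
gripper_force: 50.0
[ 0.54304563 -0.38726358  0.15510014] [[216.01803236 123.219091  ]
 [212.60431179 110.43307321]] [[216.89933431 127.18521703]]
     200 201 202 203 204 205 206 207 208 209 210 211 212 213 214 215 216 217 218 219 220 221 222 223 224 225 226 227 228 229 230 231 232 233
102 139 139 136 144 101 36 93 43 42 40 40 40 45 39 42 40 50 35 35 36 36 38 39 44 38 43 45 48 48 39 37 91 147 137
103 136 136 135 138 143 100 59 41 39 49 39 43 36 40 41 42 104 86 68 69 34 44 36 37 38 32 41 40 37 36 53 131 139 134
104 134 138 133 136 135 151 97 41 42 39 43 43 41 46 36 52 152 148 132 128 90 93 87 74 75 58 40 45 33 31 70 151 138 128
105 138 136 130 134 139 152 61 34 36 43 47 46 38 42 39 55 113 106 146 149 141 146 144 127 133 104 95 97 86 73 111 142 138 136
106 135 137 133 135 138 142 38 34 39 38 41 48 41 40 39 72 59 39 107 132 142 139 141 144 143 137 145 143 141 124 138 137 139 136
107 132 135 132 135 139 115 38 38 45 45 46 42 43 41 46 87 66 34 36 96 146
[... 2983 characters left out ...]
05 102 129 138 138 139 123 125 127 74 76
131 141 137 133 139 135 133 135 134 135 134 134 121 134 132 115 101 109 107 108 110 109 108 105 97 105 137 144 141 140 103 105 105 89 87
132 137 138 135 137 138 133 140 141 135 133 136 122 103 125 124 103 104 107 109 111 107 101 102 102 103 112 118 122 121 69 62 70 92 87
133 137 134 138 139 139 135 138 135 132 135 140 143 103 92 100 101 107 104 103 102 105 107 103 101 96 56 48 65 76 81 73 72 94 91
134 138 132 136 141 140 139 137 134 133 137 138 138 125 97 101 104 103 105 108 101 106 100 103 104 100 68 44 43 42 55 65 73 82 84
135 139 133 134 138 136 135 134 132 132 133 134 136 129 97 107 105 101 105 105 105 103 103 103 99 100 69 48 42 44 44 59 68 70 65
```

```bash
python3 - <<'E'
from fit import *
import fit
A=load("scene3")
A["frame"][123:]=136; A["frame"][120:,219:]=136
pickle.dump(A,open("pics/scene3m.pkl","wb"))
# cost rows only 113..122
g0=fit.sil
def s(c,P,a,k,b):
    m=g0(c,P,a,k,b); m[123-b[1]:]=0; return m
fit.sil=s
fitarb('scene3m',(200,102,234,130),114)
E
```

```text
fwd mm 0.2699548215187281 up mm 2.2466521737706713 lean deg -0.18489522168936834 cost 0.8262961227519329 1.7820009798581742
small end [ 0.54347545 -0.38757043  0.07734721]
```

```bash
python3 -m jog '[0,0,0,0,0,-0.01,1, 0,0,0,0,0,-0.02,1, 0,0,0,0,0,-0.03,1, 0,0,0,0,0,-0.04,1, 0,0,0,0,0,-0.05,1, 0,0,0,0,0,-0.06,1, 0,0,0,0,0,-0.07,1, 0,0,0,0,0,-0.08,1, 0,0,0,0,0,-0.085,1, 0,0,0,0,0,-0.085,1]' 50
```

```text
clock: 18.65
tool_pos: [0.5461, -0.3894, 0.1011]
eef_rot: [0.932, -0.299, 0.194, 0.062]
ft_force: [-0.3, 0.0, -2.4]
gripper_width: 0.0234
gripper_force: 50.0
```

```bash
python3 -m jog '[0,0,0,0,0,-0.003,1, 0,0,0,0,0,-0.006,1, 0,0,0,0,0,-0.009,1, 0,0,0,0,0,-0.012,1, 0,0,0,0,0,-0.015,1, 0,0,0,0,0,-0.018,1, 0,0,0,0,0,-0.021,1, 0,0,0,0,0,-0.024,1, 0,0,0,0,0,-0.026,1, 0,0,0,0,0,-0.026,1]' 50
```

```text
clock: 19.65
tool_pos: [0.5472, -0.3891, 0.0893]
eef_rot: [0.932, -0.298, 0.195, 0.062]
ft_force: [4.2, 7.0, 2.2]
gripper_width: 0.0235
gripper_force: 50.0
```

```bash
python3 -m jog '[0,0,0,0,0,-0.001,1, 0,0,0,0,0,-0.002,1, 0,0,0,0,0,-0.003,1, 0,0,0,0,0,-0.004,1, 0,0,0,0,0,-0.005,1, 0,0,0,0,0,-0.006,1, 0,0,0,0,0,-0.006,1, 0,0,0,0,0,-0.006,1, 0,0,0,0,0,-0.006,1, 0,0,0,0,0,-0.006,1]' 50
```

```text
clock: 20.65
tool_pos: [0.5474, -0.3888, 0.0866]
eef_rot: [0.932, -0.298, 0.195, 0.062]
ft_force: [4.4, 9.2, 5.3]
gripper_width: 0.0232
gripper_force: 50.0
```

```bash
python3 -m jog '[0,0,0,0.001,0.001,0,1, 0,0,0,0.0015,0.002,0,1, 0,0,0,0.0015,0.003,0,1, 0,0,0,0.0015,0.003,-0.001,1, 0,0,0,0.0015,0.003,-0.002,1, 0,0,0,0.0015,0.003,-0.003,1, 0,0,0,0.0015,0.003,-0.004,1, 0,0,0,0.0015,0.003,-0.004,1, 0,0,0,0.0015,0.003,-0.004,1, 0,0,0,0.0015,0.003,-0.004,1]' 50
```

```text
clock: 21.65
tool_pos: [0.5477, -0.3887, 0.0864]
eef_rot: [0.932, -0.299, 0.196, 0.063]
ft_force: [-6.9, 7.3, 23.3]
gripper_width: 0.0229
gripper_force: 50.0
```

```bash
python3 -m jog '[0,0,0,0,0.001,0.002,1, 0,0,0,-0.001,0.002,0.004,1, 0,0,0,-0.001,0.003,0.005,1, 0,0,0,-0.001,0.003,0.005,1, 0,0,0,-0.001,0.003,0.005,1, 0,0,0,-0.001,0.003,0.005,1, 0,0,0,-0.001,0.003,0.005,1, 0,0,0,-0.001,0.003,0.005,1, 0,0,0,-0.001,0.003,0.005,1, 0,0,0,-0.001,0.003,0.005,1]' 15
python3 - <<'E'
from h import *
from plant import eyes,manip
A=eyes.capture("scene");pickle.dump(A,open("pics/scene4.pkl","wb"));B=eyes.capture("top")
print(manip.observe()["ft_force"])
cv2.imwrite("pics/p6.png",np.hstack([cv2.resize(x,(400,400),interpolation=cv2.INTER_CUBIC) for x in(A["frame"][95:155,190:250],B["frame"][165:235,405:475])]))
x0,y0,x1,y1=203,108,236,146
g=A["frame"].astype(int)[y0:y1,x0:x1].sum(2)//3
print("    ",*range(x0,x1))
for i,r in enumerate(g): print(y0+i,*r)
E
```

```text
clock: 22.65
tool_pos: [0.5471, -0.3875, 0.0865]
eef_rot: [0.932, -0.299, 0.195, 0.063]
ft_force: [1.5, -5.9, -0.9]
gripper_width: 0.0236
gripper_force: 15.0
[ 1.54769793 -5.30717975 -1.06713354]
     203 204 205 206 207 208 209 210 211 212 213 214 215 216 217 218 219 220 221 222 223 224 225 226 227 228 229 230 231 232 233 234 235
108 134 136 135 131 135 140 151 159 127 64 38 52 48 51 48 50 56 71 49 46 53 48 50 51 49 46 54 46 52 49 43 54 50
109 135 135 135 135 139 138 138 147 110 37 35 38 49 51 46 44 48 90 62 53 49 52 49 53 52 51 48 44 52 50 49 68 71
110 139 136 137 141 140 143 140 145 60 43 26 32 27 25 32 41 40 42 54 51 42 53 51 54 48 54 54 55 76 42 55 78 77
111 138 133 140 140 141 139 141 139 60 57 35 30 27 25 29 32 30 30 30 26 29 43 30 49 46 47 44 74 89 44 48 50 44
112 137 136 137 138 140 140 143 117 41 47 40 34 36 33 30 30 31 23 30 32 29 31 33 29 28 32 30 37 45 46 50 55 43
113 140 137 134 140 144 138 137 132 43 44 39 45 46 41 38 40 32 37 35 32 34 33 29 32 31 34 25 21 33 27 29 21 35
114 133 137 138 141 140 143 146 129 38 40 41 47 46 47 42 45 45 40 47 42 43 40 39 40 38 33 31 32 25 
[... 2898 characters left out ...]
9 43 54 55 60 72 75 77
140 134 140 137 131 132 135 114 82 87 94 51 52 75 110 110 104 102 105 104 106 107 101 45 43 48 47 50 53 58 65 79 77 69
141 130 135 137 135 140 135 109 82 88 89 53 53 62 99 115 108 107 108 109 111 107 86 44 44 50 51 49 47 51 65 91 69 73
142 133 133 135 134 140 137 114 83 89 89 49 55 52 60 93 92 102 101 93 98 87 48 46 44 47 43 51 40 42 69 91 73 72
143 133 133 134 135 139 138 134 75 86 88 67 55 52 39 46 53 74 73 60 54 44 45 47 49 53 46 46 48 54 87 85 70 76
144 134 137 135 135 137 136 136 60 90 91 90 57 56 55 46 42 43 42 41 49 45 47 47 47 43 45 43 46 60 93 90 73 73
145 134 137 139 136 133 138 135 96 76 85 96 48 61 77 59 43 47 48 46 46 45 51 44 44 51 48 53 57 72 83 82 70 70
```

```bash
python3 -m jog '[0,0,0,0,-0.0012,0,1, 0,0,0,0,-0.0012,-0.001,1, 0,0,0,0,-0.0012,-0.002,1, 0,0,0,0,-0.0012,-0.003,1, 0,0,0,0,-0.0012,-0.004,1, 0,0,0,0,-0.0012,-0.005,1, 0,0,0,0,-0.0012,-0.006,1, 0,0,0,0,-0.0012,-0.007,1, 0,0,0,0,-0.0012,-0.007,1, 0,0,0,0,-0.0012,-0.007,1]' 25
```

```text
clock: 23.75
tool_pos: [0.5475, -0.3879, 0.0862]
eef_rot: [0.932, -0.298, 0.197, 0.063]
ft_force: [-9.4, 4.9, 30.5]
gripper_width: 0.024
gripper_force: 25.0
```

```bash
python3 - <<'E'
from fit import *
from plant import eyes
A=eyes.capture("scene")
print(manip.observe()["tool_pos"],manip.observe()["ft_force"])
x0,y0,x1,y1=208,126,228,135
g=A["frame"].astype(int)[y0:y1,x0:x1].sum(2)//3
print("    ",*range(x0,x1))
for i,r in enumerate(g): print(y0+i,*r)
up=np.array([0,0,1.])
for gap in(0,.0015,.003,.0045):
    q=proj(A,ring(np.array([.5436,-.3871,.06+gap]),up,.02,200));i=q[:,1].argmax();print(gap,q[i],[round(np.interp(u,*(q[q[:,1]>127.3][np.argsort(q[q[:,1]>127.3][:,0])].T)),2) for u in(213,216,219,221)])
q=proj(A,ring(np.array([.5436,-.3871,.06]),up,.0215,200));print("rim",q[q[:,1].argmax()])
E
```

```text
[ 0.54744865 -0.38788561  0.08615173] [-10.00972825   5.75655313  30.35958587]
     208 209 210 211 212 213 214 215 216 217 218 219 220 221 222 223 224 225 226 227
126 140 142 54 37 45 35 42 42 41 37 54 102 88 43 55 47 78 71 66 69
127 137 137 95 66 67 63 54 46 55 43 61 91 78 43 48 52 95 74 74 101
128 134 140 152 69 97 99 60 53 68 45 52 72 66 40 41 64 96 90 118 126
129 134 142 201 56 70 74 43 49 55 47 47 36 37 42 63 95 102 111 139 118
130 137 140 167 125 72 40 38 39 44 42 43 40 60 87 100 110 101 134 142 125
131 136 132 137 157 117 83 66 67 60 59 70 87 99 119 107 101 102 121 144 130
132 135 134 137 124 103 113 99 101 93 90 103 116 108 101 104 101 98 83 119 110
133 134 136 138 143 106 102 104 106 109 108 106 108 108 103 104 102 97 51 47 62
134 135 134 140 140 127 100 103 103 106 106 103 101 103 100 103 104 103 61 38 47
0 [215.76122322 132.07905248] [np.float64(131.6), np.float64(132.08), np.float64(131.58), np.float64(130.67)]
0.0015 [215.65837243 131.70380805] [np.float64(131.26), np.float64(131.7), np.float64(131.17), np.float64(130.23)]
0.003 [215.55532821 131.32784415] [np.float64(130.92), np.float64(131.32), np.float64(130.76), np.float64(129.79)]
0.0045 [215.45209003 130.95115876] [np.float64(130.58), np.float64(130.94), np.float64(130.35), np.float64(129.35)]
rim [215.67297716 132.45128366]
```

View pics/p6.png

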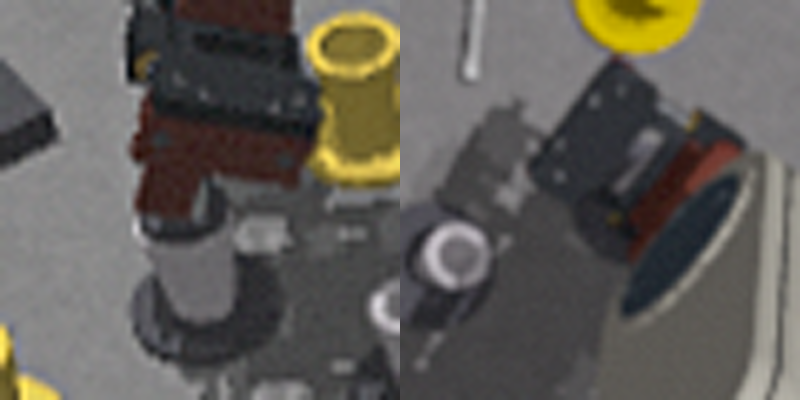

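The last view shows the arbor in the right stand, upright, with the flange at about (217,129) perhaps 2-3 mm above the rim. I'll relax the push and lighten the grip so that it aligns itself and settles between the pads.

```bash
python3 -m jog '[0,0,0,0,0,0.001,1, 0,0,0,0,0,0.003,1, 0,0,0,0,0,0.005,1, 0,0,0,0,0,0.0055,1, 0,0,0,0,0,0.0055,1, 0,0,0,0,0,0.0055,1, 0,0,0,0,0,0.0055,1, 0,0,0,0,0,0.0055,1, 0,0,0,0,0,0.0055,1, 0,0,0,0,0,0.0055,1]' 4
cat > look.py <<'E'
from fit import *
from plant import eyes
A=eyes.capture("scene")
x0,y0,x1,y1=208,126,228,135
g=A["frame"].astype(int)[y0:y1,x0:x1].sum(2)//3
print("    ",*range(x0,x1))
for i,r in enumerate(g): print(y0+i,*r)
E
python3 look.py
```

```text
clock: 24.8
tool_pos: [0.5462, -0.3869, 0.085]
eef_rot: [0.932, -0.299, 0.194, 0.062]
ft_force: [1.2, -0.6, -1.9]
gripper_width: 0.0239
gripper_force: 4.0
     208 209 210 211 212 213 214 215 216 217 218 219 220 221 222 223 224 225 226 227
126 136 141 91 31 37 33 36 38 40 42 45 73 92 37 42 50 81 65 67 63
127 133 129 127 55 69 70 45 51 43 44 47 78 79 46 42 52 98 74 74 96
128 136 139 180 61 91 80 49 48 45 43 39 50 70 40 43 65 101 87 118 134
129 137 139 200 63 60 39 46 47 50 47 47 41 40 43 65 96 100 91 143 128
130 136 137 171 139 74 44 42 42 43 41 39 43 62 83 98 112 103 111 141 124
131 137 134 138 154 114 85 82 68 70 68 67 87 98 114 109 102 104 127 142 140
132 131 132 138 124 105 110 113 98 103 106 102 117 112 106 102 102 98 84 120 123
133 133 138 142 144 104 99 104 102 108 106 106 108 105 106 105 102 95 51 46 58
134 136 137 139 138 126 101 101 103 105 102 103 105 106 101 104 104 103 55 41 42
```

```bash
python3 -m jog '[0,0,0,0,0,0,1, 0,0,0,0,0,-0.002,1, 0,0,0,0.002,0,-0.003,1, 0,0,0,0,0.002,-0.004,1, 0,0,0,-0.002,0,-0.005,1, 0,0,0,0,-0.002,-0.006,1, 0,0,0,0.002,0,-0.006,1, 0,0,0,0,0.002,-0.006,1, 0,0,0,-0.001,0,-0.006,1, 0,0,0,0,0,-0.006,1]' 18
python3 look.py
```

```text
clock: 25.85
tool_pos: [0.5478, -0.3878, 0.0844]
eef_rot: [0.932, -0.298, 0.196, 0.063]
ft_force: [-3.7, 2.6, 13.2]
gripper_width: 0.0235
gripper_force: 18.0
     208 209 210 211 212 213 214 215 216 217 218 219 220 221 222 223 224 225 226 227
126 135 144 24 36 36 50 35 42 41 34 52 92 74 42 46 47 74 68 66 69
127 138 135 84 49 55 37 42 46 43 47 56 91 83 46 40 47 102 73 77 96
128 135 139 171 58 85 72 59 48 51 45 43 67 68 50 42 80 111 115 117 123
129 135 144 199 62 74 77 71 48 60 45 45 41 36 46 65 103 106 142 138 115
130 138 137 169 128 46 32 35 41 43 39 44 39 61 88 94 106 101 129 139 124
131 135 135 140 153 91 79 64 54 55 58 58 83 103 117 110 98 105 121 149 133
132 134 133 137 129 109 110 100 90 96 90 96 114 110 103 101 106 96 84 121 109
133 132 135 138 143 101 102 105 105 112 109 108 103 101 105 100 106 96 54 48 64
134 137 135 138 139 128 103 107 100 102 104 106 104 104 104 103 103 102 55 40 44
```

Five captures and differing lateral offsets all show the same hard stop at z≈0.086. Wedging with a 3 mm gap would need about 4° of lean, and I measured only about 0.2°. So the flange is seated. I'll unload and open slowly.

```bash
python3 -m jog '[0,0,0,0,0,0.001,1, 0,0,0,0,0,0.0025,1, 0,0,0,0,0,0.0025,1, 0,0,0,0,0,0.0025,0.45, 0,0,0,0,0,0.0025,0.43, 0,0,0,0,0,0.0025,0.4, 0,0,0,0,0,0.0025,0.3, 0,0,0,0,0,0.0025,0.1, 0,0,0,0,0,0.0025,0, 0,0,0,0,0,0.0025,0]' 4
python3 look.py
```

```text
clock: 26.9
tool_pos: [0.5464, -0.3872, 0.0836]
eef_rot: [0.932, -0.299, 0.194, 0.062]
ft_force: [-0.1, -0.3, -0.0]
gripper_width: 0.0439
gripper_force: 0.0
     208 209 210 211 212 213 214 215 216 217 218 219 220 221 222 223 224 225 226 227
126 139 136 113 66 43 37 44 44 42 42 43 45 63 39 49 46 80 63 64 68
127 136 140 124 52 36 42 41 46 46 37 40 42 73 54 47 46 95 83 108 94
128 137 138 127 29 37 44 43 43 38 42 39 50 80 50 42 63 98 94 149 127
129 136 141 173 33 26 37 40 36 41 42 37 53 70 43 61 98 100 99 146 123
130 138 139 174 120 121 34 32 40 33 33 32 39 57 83 98 111 100 92 126 107
131 133 135 137 155 177 147 119 60 53 66 75 97 135 114 114 101 100 91 84 82
132 137 132 133 124 124 184 155 99 118 97 110 126 158 103 101 105 103 81 77 78
133 132 136 137 145 96 95 96 108 136 106 105 106 100 101 101 105 99 50 49 55
134 135 139 141 139 126 97 102 100 103 105 104 107 104 102 102 104 99 58 37 44
```

The flange edge didn't move on release, so it was seated. I'll retreat along the tool axis.

```bash
python3 -m jog '[0,0,0,-0.004,0.003,0.012,-0.1, 0,0,0,-0.012,0.009,0.036,-0.1, 0,0,0,-0.025,0.018,0.072,-0.1, 0,0,0,-0.04,0.029,0.116,-0.1, 0,0,0,-0.06,0.043,0.174,-0.1, 0,0,0,-0.08,0.057,0.232,-0.1, 0,0,0,-0.1,0.07,0.3,-0.1, 0,0,0,-0.15,0.08,0.36,-0.1, 0,0,0,-0.22,0.1,0.4,-0.1, 0,0,0,-0.3,0.12,0.4,-0.1]' 10
python3 -m jog '[0,0,0,-0.05,0.05,0,-0.1, 0,0,0,-0.05,0.1,0,-0.1, 0,0,0,-0.05,0.15,0,-0.1, 0,0,0,-0.05,0.2,0,-0.1, 0,0,0,-0.05,0.2,0,-0.1, 0,0,0,-0.05,0.2,0,-0.1, 0,0,0,-0.05,0.2,0,-0.1, 0,0,0,-0.05,0.2,0,-0.1, 0,0,0,-0.05,0.2,0,-0.1, 0,0,0,-0.05,0.2,0,-0.1]' 10
python3 - <<'E'
from fit import *
from plant import eyes
A,B=eyes.capture("scene"),eyes.capture("top")
pickle.dump(A,open("pics/sceneF.pkl","wb"));pickle.dump(B,open("pics/topF.pkl","wb"))
x0,y0,x1,y1=204,104,232,136
g=A["frame"].astype(int)[y0:y1,x0:x1].sum(2)//3
print("    ",*range(x0,x1))
for i,r in enumerate(g): print(y0+i,*r)
up=np.array([0,0,1.]);M=np.array([.5436,-.3871,.06])
for gap in(0,.003): print("stem end centre,flange top px",proj(A,[M+(.049+gap)*up,M+(.007+gap)*up]), "top cam",proj(B,[np.array([.545,-.3882,.109+gap])]))
E
```

```text
clock: 27.95
tool_pos: [0.397, -0.3277, 0.288]
eef_rot: [0.932, -0.298, 0.198, 0.064]
ft_force: [-0.5, -0.2, -0.0]
gripper_width: 0.0485
gripper_force: 0.0
clock: 28.95
tool_pos: [0.3714, -0.2276, 0.2835]
eef_rot: [0.932, -0.299, 0.194, 0.062]
ft_force: [0.3, 0.1, -0.0]
gripper_width: 0.0484
gripper_force: 0.0
     204 205 206 207 208 209 210 211 212 213 214 215 216 217 218 219 220 221 222 223 224 225 226 227 228 229 230 231
104 131 132 132 134 133 133 130 136 133 136 134 134 133 134 135 135 136 133 133 135 134 137 136 134 129 134 135 132
105 137 132 133 133 139 133 134 136 133 130 134 135 133 136 133 132 133 130 134 141 137 133 129 131 131 132 133 136
106 132 131 133 135 136 130 136 133 134 133 133 131 133 136 134 134 128 130 133 135 132 131 130 131 131 130 132 135
107 132 129 130 135 136 135 134 134 138 135 128 126 133 133 136 136 138 135 133 140 135 134 133 133 134 133 134 132
108 131 127 130 131 132 132 138 136 134 136 134 133 134 138 140 142 138 136 134 134 137 135 132 132 135 133 134 129
109 133 131 133 132 135 134 131 134 133 132 135 134 130 133 136 136 138 136 133 136 135 134
[... 2409 characters left out ...]
135 132 134 137
132 135 132 136 134 130 126 132 118 119 184 153 93 115 96 112 165 150 93 96 95 95 115 124 135 139 137 132 134
133 138 133 138 132 129 132 137 137 96 94 97 103 131 103 101 98 97 99 101 100 91 83 91 112 120 129 132 135
134 137 134 131 132 132 132 135 137 123 98 100 99 99 101 105 101 103 103 100 102 98 86 84 79 84 105 125 133
135 135 134 128 129 130 130 131 132 124 95 103 100 100 100 100 100 99 100 99 98 97 86 84 83 85 86 101 120
stem end centre,flange top px [[213.53672757 114.49453055]
 [216.45460738 125.40493925]] top cam [[459.06959747 195.45153831]]
stem end centre,flange top px [[213.32231973 113.6923681 ]
 [216.25124521 124.64491186]] top cam [[459.49545239 195.30326722]]
```

The stem end's measured centre, about (213.7,114.5), matches the fully-home prediction (213.5,114.5). The arm is clear, so I'll hand in.

```bash
python3 -c "
from plant import manip
print(manip.finish_job())"
```

```text
the job is handed in; nothing more can be done
None
```

I opened the lid past its balance point and it stayed open; the slim-stem arbor now stands fully home in the middle-bore stand, released, and the job was handed in with the arm clear at about 29 s.

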